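# Fish the bonding plug out of a load cell with a T-key

### The arm

A 6-joint arm with a two-finger parallel gripper is mounted at the origin on the work surface. World frame = base frame: x ahead of the robot, y to its left, z up, the work surface at z = 0. Lengths are in mm, angles in rad, forces in N, time in s.
With the tool pointing down it reaches from about 350 to 850 mm from the base axis. Payload 8.1 kg.
Tool frame: the origin (TCP) lies midway between the tips of the shut fingers; the grasp point (between the pads) lies 19 mm behind it; y points along the fingers, z is the direction in which the jaws open and shut, and the axes are right-handed (so a half turn about y gives the same grasp; the last joint's range is limited). The gripper opens to 85 mm and grips with 20 to 120 N. Pads are 22 mm wide; open, the fingers measure 114 mm over their backs; the gripper's body (76 mm by 85 mm) begins 54 mm behind the grasp point. The pads swing forward as they close: fully open they stand 13 mm farther back than shut.
Start: joints at [1.087, 0.13, 1.488, -0, 1.523, -0.085], TCP at [232.967, 552.93, 231.292] pointing down, gripper open.
Joint ranges: [-2.96, 2.96], [-0.89, 2.26], [0.02, 2.5], [-1.34, 4.48], [0, 2.73], [-2.66, 2.66]. Speed limits (rad/s): [2.39, 2.39, 2.79, 3.14, 3.14, 3.14].

### API

Orientations are given as a unit quaternion [w, x, y, z].
In Python, from workcell import manip, effector, imaging, nets, telemetry gives the robot as it stands. Calls block until the motion is done:
- manip.movep(position, orientation): joint-space move of the TCP to a pose.
- manip.line_to(position, rotation=None, feed=150): straight line of the TCP; rotation=None keeps the orientation; feed is the mean speed in mm/s.
- manip.move_j(angles): joint-space move.
- effector.move_gripper(opening, grip_force=None): finger opening in mm; grip_force is the grip in N (None keeps the last); returns when the fingers have stopped.
- manip.hold(seconds).
- manip.solve_ik(position, orientation): joint angles nearest the present ones, or None.
- imaging.camera(name): name is "scene" or "side" or "wrist"; returns the picture (400x640x3 uint8, red, green, blue); there is no depth.
- imaging.camera_info(name): a dict with "vertical_fov" (degrees; the focal length in pixels is half the picture's height over the tangent of half this angle, whatever the lens; pixels are square), "cx", "cy" (the principal point, pixels), "k1" (the pictures are not rectified: a ray, as slopes to the right and down, at radius r is drawn at 1 + k1 r^2 times it, then the intrinsics apply), "extrinsics" (4x4, takes a point from camera to world coordinates); the wrist camera has in their place "tool_from_camera" (4x4, takes a point from camera to tool coordinates, whose origin is the TCP and whose axes are the tool frame's). Camera axes: x right, y down, z forward; pixel columns grow to the right and rows downward; lengths in mm; the calibration is good to about 2 mm. A picture is of the moment at which its call begins: read the wrist's pose just before it. camera_info takes no time and is no camera call.
A pose or a line that the arm cannot do raises manip.PlanningError and nothing moves.
- manip.job_done(): hands the job in, once; it reports no verdict.
Trained networks look in the newest picture that a camera, given by its name, has taken for a name from the list of things; names that differ only in an ending like _2 or _b are one class to them, and where a whole thing is asked for, a point or a joint stands for the part that bears it (a point fixed in the world has none). Each returns a list of dicts, best first, with "score" (0 to 1); they miss things now and then, are a little off and sometimes report something else, mostly with a low value. They report only what shows in the picture. A call takes as long as a camera call. They do not tell look-alikes from the thing itself.
- nets.spot_in(target, camera): "uv" ([column, row] in pixels, amid what is visible of it).
Readings, each from a call of its own:
- telemetry.read_time(): time.
- telemetry.read_joint_positions(): joint angles.
- telemetry.read_qd(): joint speeds.
- telemetry.read_effort(): joint torques, N m.
- telemetry.read_position(): TCP position.
- telemetry.read_ee_rot(): TCP orientation.
- telemetry.read_ft_force(): force on the tool from outside, world axes, zero at the start.
- telemetry.read_moment(): the same for the moment, N m.
- telemetry.read_grip_width(): finger opening in mm.
Only numpy, scipy, OpenCV 4.12 (cv2) and the standard library are available. Lean on these libraries where they do the work, as an engineer would, in place of code of your own. Each camera call takes 0.05 s, during which the arm holds its last target. There are 200 camera calls.

### The job

Take the long T-key from its stand, reach with it down the bore of the hollow load-cell body, and put its cross-bar through the slot of the steel plug at the bottom. Turn clockwise (seen from above), gently, first to catch the plug and then on with the plug until it comes up against its stop, which frees its bayonet; draw the plug out with the key and lower it gently on to the floor of the open steel pot before you let go, leaving the key standing in it. Do not force anything, keep the fingers off the plug and leave the other things on the bench where they are.

Things in the scene. Friction and masses are not known exactly. Their poses are not given: they have to be found in the camera images.
- key_grip (a point): Centre of the handle of the T-key, a loose tool (150 g) that starts upright in the stand. Handle: an upright aluminium block 50 mm long (key x), 18 mm thick (key y; pinch it across this), 42 mm high. An 8 mm steel rod runs from it down to the cross-bar. Axes: z up along the rod, x along cross-bar and handle (a half turn gives the same key).
- key_tip (a point): Foot of the same key, on the rod's axis at the underside of the cross-bar, 139 mm below key_grip (118 mm below the handle's underside). Cross-bar: 28 mm long (key x), 7 mm wide (key y), 5 mm high. Same axes as key_grip.
- stand: Black plastic stand for the key, 60 x 44 mm and 80 mm high, fixed; origin at the centre of its underside. An upright slot 31 x 10.5 mm, 72 mm deep, holds the key; raise the key at least 75 mm straight up to clear it. It may stand in any of three places on the bench.
- cell_mouth (a point): Centre of the mouth of the upright bore in the load-cell body, a fixed spool-shaped aluminium body 100 mm across and 120 mm high. The bore is 54 mm wide and 100 mm deep. Which of the three places it has varies.
- cell_floor (a point): Centre of the bore's floor, 20 mm above the bench. Round it, against the wall, stand two opposite stop pins (12 mm high) and two small steel claws that overhang the plug's lugs with 2 mm to spare: a bayonet. Their angle is not measured. Short of the stop pins the claws hold the plug's lugs down, and an upward pull only loads them.
- plug_top (a point): Centre of the upper face of the loose plug (steel head, about 200 g, 24 mm high) that stands on the bore's floor with some 1.5 mm of side play. Axes: z up, x along its slot (a half turn gives the same plug), y along its lugs. The head is 39 x 32 mm, 6 mm thick, with a slot 33 mm (x) by 11 mm (y) through it.
- plug_mid (a point): Floor of the 10 mm high space beneath the plug's head, on its axis, 16 mm below plug_top. With the cross-bar in this space (key_tip 1 to 4 mm above this point) the key turns clockwise some 40 degrees, from the slot, to two pillars in the plug; its bar is then under the head. Turning on carries the plug along almost without resistance until its lugs meet the stop pins.
- plug_foot (a point): Centre of the plug's underside. The round brass foot (40 mm) has two opposite lugs, 8 mm wide and high, reaching 25.5 mm from the axis. From its start the plug turns 8 to 44 degrees (never the same) to the stop pins; the lugs are clear of the claws only in about the last 4. At the pins the turn stops hard: 0.1 to 0.15 N m is ample, 0.25 N m too rough; so is over 25 N between key and plug.
- pot_in (a point): Centre of the inner floor of the open steel pot, fixed, 76 mm across outside, 70 mm inside, inner floor 4 mm and rim 85 mm above the bench. The plug hangs from the key with its underside about 13 mm below key_tip. Which of the three places it has varies.
- vblock_a: Steel V-block 75 x 60 x 60 mm, a bystander; origin under its centre.
- vblock_b: The second, like V-block, a bystander.
- spool: Solid spool-shaped load cell without a bore, 100 mm across, 110 mm high, a bystander; origin under its centre.
- bottle: White bottle 64 mm across, 130 mm high, a bystander; origin under its centre.
- trimbox: Small aluminium box with four knobs, 55 x 85 mm, 43 mm high, a bystander; origin under its centre.
- caliper: Caliper lying flat, 160 mm long (its y), 12 mm high, a bystander; origin under its centre.
Not all that is in view belongs to the job. What is shaped like the part that bears key_grip but yellow is not meant.

How it is judged (in metres and radians):
On the way, in this order (a step that is already met when the one before it is completed fails the run):
1. the key's cross-bar is through the slot, inside the plug (z of key_tip in the frame of plug_top below -0.01 m and distance between key_tip and plug_top below 0.02 m), for 0.1 s.
2. the plug hangs on the key, clear above the mouth of the bore (z of plug_top in the frame of cell_mouth above 0.026 m and contact force between key and plug above 0.5 N and contact force between the fingers and key above 2 N), for 0.1 s.
3. the plug stands on the floor of the pot while the key is still held (horizontal distance between plug_top and pot_in below 0.025 m and z of plug_top in the frame of pot_in below 0.031 m and contact force between the fingers and key above 2 N and contact force between plug and pot above 0.3 N), for 0.15 s.
At the end, for the whole second after the job is handed in: The plug stands on the floor of the pot (its upper face less than 36 mm above the pot's inner floor and within 30 mm of the pot's axis, tilted less than 0.35 rad) with the key's foot still in it (key_tip within 24 mm of plug_top; the key may lean on the rim), both at rest and let go (horizontal distance between plug_top and pot_in below 0.03 m and z of plug_top in the frame of pot_in below 0.036 m and angle between plug_top's own z axis and vertical below 0.35 rad and distance between key_tip and plug_top below 0.024 m and linear speed of plug below 0.02 m/s and linear speed of key below 0.03 m/s); the robot touches nothing.
It fails at once if key and plug pressed, twisted or pulled against each other with more than 25 N (contact force between key and plug above 25 N).
It fails at once if the key pressed against the load cell with more than 25 N (contact force between key and cell above 25 N).
It fails at once if the plug dropped or pressed into the pot (more than 25 N) (contact force between plug and pot above 25 N).
It fails at once if the fingers touched the plug (contact force between the fingers and plug above 0.5 N).
It fails at once if another thing on the bench was moved by more than 15 mm (distance of any of vblock_a, vblock_b, spool, bottle, trimbox, caliper from where it was at the start of the episode above 0.015 m).
It also fails if it takes over 72 s, if anything falls off the work surface, if the arm or the gripper's body presses on something with over 40 N, if the wrist force passes 120 N, or if a joint passes its speed limit or range.

## Working session

There is one attempt and no reset: what is moved stays moved. The work goes in short steps, each a Python script; the robot and the scene stay as the last script left them, time stands still between calls to the robot, and variables do not carry over. Pictures are saved under pics/ and viewed, about 8 in all and at most 12, crops included, and the job is handed in when it is done.

```bash
mkdir -p pics; cat > h.py <<'E'
import numpy as np, cv2
from scipy.spatial.transform import Rotation as R
from workcell import manip, effector, imaging, nets, telemetry
def K(i):
    f=200/np.tan(np.radians(i["vertical_fov"])/2); return np.array([[f,0,i["cx"]],[0,f,i["cy"]],[0,0,1.]])
def Rq(q): return R.from_quat([q[1],q[2],q[3],q[0]])
def toolT():
    T=np.eye(4);T[:3,:3]=Rq(telemetry.read_ee_rot()).as_matrix();T[:3,3]=telemetry.read_position();return T
def ext(name,T=None):
    i=imaging.camera_info(name)
    return i,(np.array(i["extrinsics"]) if name!="wrist" else (toolT() if T is None else T)@np.array(i["tool_from_camera"]))
def pix2plane(name,uv,z,T=None):
    i,E=ext(name,T);k=K(i);d=(np.array(uv,float)-k[:2,2])/k[0,0]
    s=d.copy()
    for _ in range(20): s=d/(1+i["k1"]*(s@s))
    r=E[:3,:3]@np.array([s[0],s[1],1]);o=E[:3,3];return o+r*(z-o[2])/r[2]
def proj(name,P,T=None):
    i,E=ext(name,T);k=K(i);p=np.linalg.inv(E)@np.append(P,1);s=p[:2]/p[2]
    return s*(1+i["k1"]*(s@s))*k[0,0]+k[:2,2]
def snap(name,fn):
    im=imaging.camera(name);cv2.imwrite("pics/"+fn,cv2.cvtColor(im,cv2.COLOR_RGB2BGR));return im
E
python3 - <<'E'
from h import *
for c in("scene","side","wrist"):
    snap(c,c+"0.png"); i,E=ext(c);print(c,{k:v for k,v in i.items() if k in("vertical_fov","cx","cy","k1")},E.round(2).tolist())
    for t in("key_grip","stand","cell_mouth","pot_in","spool","bottle","vblock_a","trimbox","caliper"):
        r=nets.spot_in(t,c); print(t,[(np.round(d["uv"]).tolist(),round(d["score"],2)) for d in r[:4]])
print(toolT().round(3).tolist(),telemetry.read_time())
a=cv2.imread("pics/scene0.png");b=cv2.imread("pics/side0.png")
E
```

```text
scene {'vertical_fov': 49.708214378244065, 'cx': 318.2692435080095, 'cy': 199.547470539283, 'k1': -0.023918620448146348} [[0.69, 0.64, -0.35, 1003.34], [0.73, -0.6, 0.34, -441.17], [0.01, -0.49, -0.87, 1240.45], [0.0, 0.0, 0.0, 1.0]]
key_grip [([385.0, 141.0], 0.78), ([352.0, 134.0], 0.69)]
stand [([379.0, 160.0], 0.8)]
cell_mouth [([229.0, 256.0], 0.98)]
pot_in [([313.0, 195.0], 0.97), ([380.0, 159.0], 0.69)]
spool [([438.0, 160.0], 0.67)]
bottle [([258.0, 324.0], 0.96)]
vblock_a [([385.0, 223.0], 0.88), ([322.0, 276.0], 0.68)]
trimbox [([308.0, 153.0], 0.79)]
caliper [([250.0, 205.0], 0.59), ([310.0, 156.0], 0.46)]
side {'vertical_fov': 44.42446392721533, 'cx': 316.34432103193467, 'cy': 201.52363604331052, 'k1': -0.038120908919569416} [[0.74, -0.4, 0.54, -96.54], [-0.67, -0.46, 0.58, -676.15], [0.02, -0.79, -0.61, 819.5], [0.0, 0.0, 0.0, 1.0]]
key_grip [([250.0, 141.0], 0.82), ([241.0, 167.0], 0.63)]
stand [([253.0, 175.0], 0.75)]
cell_mouth [([401.0, 296.0], 0.97), ([335.0, 180.0], 0.35)]
pot_in [([298.0, 226.0], 0.62)]
spool [([268.0, 130.0], 0.85)]
bottle [([476.0, 267.0], 0.95), ([269.0, 130.0], 0.18)]
vblock_a [([332.0, 180.0], 0.81), ([402.0, 222.0], 0.77)]
trimbox [([227.0, 234.0], 0.83)]
caliper [([303.0, 300.0], 0.78), ([298.0, 228.0], 0.24)]
wrist {'vertical_fov': 62.06892997068721, 'cx': 319.01657507365195, 'cy': 195.96516583165848, 'k1': -0.058512726834809334} [[0.39, 0.89, 0.24, 171.39], [0.92, -0.38, -0.1, 579.03], [-0.0, 0.26, -0.97, 374.54], [0.0, 0.0, 0.0, 1.0]]
key_grip []
stand []
cell_mouth []
pot_in []
spool []
bottle []
vblock_a []
trimbox []
caliper []
[[0.922, -0.0, 0.388, 232.953], [-0.388, 0.0, 0.922, 552.95], [-0.0, -1.0, 0.0, 231.294], [0.0, 0.0, 0.0, 1.0]] 1.5
```

View pics/scene0.png

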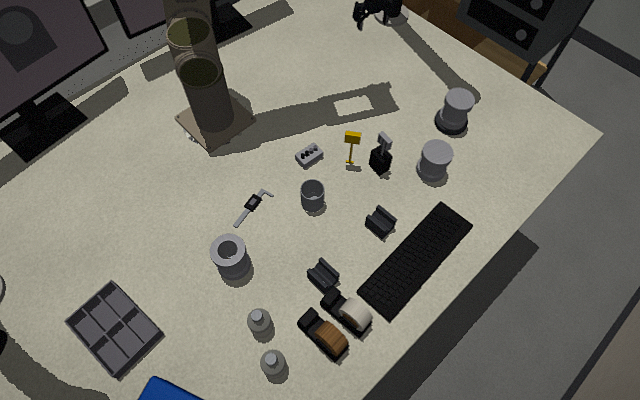

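View pics/side0.png

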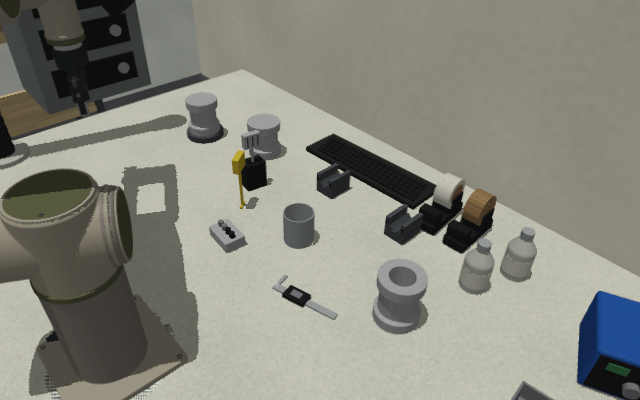

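The scene shows two T-shaped candidates. The grey key stands in the black stand (scene 385,141; side 250,141). The yellow one stands free (scene 352,134; side 241,167). The grey one fits the description, being aluminium and in a stand. The bored cell is at scene (229,256) and the pot at scene (313,195).

```bash
python3 - <<'E'
from h import *
for n,a,b,z in (("grip",(385,141),(250,141),147),("stand",(379,160),(253,175),50),("mouth",(229,250),(402,277),120),("pot",(313,186),(298,212),85),("yellow",(352,134),(241,167),None)):
    if z: print(n,pix2plane("scene",a,z).round(),pix2plane("side",b,z).round())
for n,b in (("trim",(227,234)),("cal",(303,300)),("vb",(332,180)),("vb2",(402,222)),("spool",(263,135)),("spool2",(203,117)),("bot",(476,267)),("yellowfoot",(242,204))): print(n,pix2plane("side",b,20).round())
g=(pix2plane("scene",(385,141),147)+pix2plane("side",(250,141),147))/2
# look pose: tool down, tool x = same as start rotation; camera forward tilt
import math
az=math.atan2(g[1],g[0])
def down(yaw): # tool y down, tool z horizontal at yaw
    z=np.array([np.cos(yaw),np.sin(yaw),0]);y=np.array([0,0,-1.]);x=np.cross(y,z)
    return R.from_matrix(np.c_[x,y,z])
print("T tool_from_cam",np.array(imaging.camera_info("wrist")["tool_from_camera"]).round(2).tolist())
i=imaging.camera_info("wrist")
for yaw in np.arange(-180,180,30):
    q=down(np.radians(yaw)).as_quat();print(yaw,manip.solve_ik([g[0],g[1],300],[q[3],*q[:3]]))
a=cv2.imread("pics/scene0.png")[100:200,320:480];b=cv2.imread("pics/side0.png")[100:220,200:300]
E
```

```text
grip [555. 283. 147.] [545. 279. 147.]
stand [555. 275.  50.] [535. 262.  50.]
mouth [ 500. -297.  120.] [ 488. -300.  120.]
pot [493.  31.  85.] [495.  23.  85.]
trim [359. 133.  20.]
cal [ 361. -150.   20.]
vb [715. 132.  20.]
vb2 [ 721. -121.   20.]
spool [720. 463.  20.]
spool2 [638. 696.  20.]
bot [ 726. -339.   20.]
yellowfoot [457. 207.  20.]
T tool_from_cam [[0.0, 0.97, 0.26, -66.87], [0.0, -0.26, 0.97, -143.26], [1.0, -0.0, -0.0, 0.13], [0.0, 0.0, 0.0, 1.0]]
-180 None
-150 None
-120 [0.38952314 0.16074075 1.33088882 0.         1.64996308 2.48391824]
-90 [ 3.89523141e-01  1.60740751e-01  1.33088882e+00 -4.44089210e-16
  1.64996308e+00  1.96031947e+00]
-60 [0.38952314 0.16074075 1.33088882 0.         1.64996308 1.43672069]
-30 [ 3.89523141e-01  1.60740751e-01  1.33088882e+00 -4.44089210e-16
  1.64996308e+00  9.13121917e-01]
0 [ 3.89523141e-01  1.60740751e-01  1.33088882e+00 -4.44089210e-16
  1.64996308e+00  3.89523141e-01]
30 [ 3.89523141e-01  1.60740751e-01  1.33088882e+00 -4.44089210e-16
  1.64996308e+00 -1.34075635e-01]
60 [ 3.89523141e-01  1.60740751e-01  1.33088882e+00 -4.44089210e-16
  1.64996308e+00 -6.57674410e-01]
90 [ 3.89523141e-01  1.60740751e-01  1.33088882e+00 -4.44089210e-16
  1.64996308e+00 -1.18127319e+00]
120 [ 3.89523141e-01  1.60740751e-01  1.33088882e+00 -4.44089210e-16
  1.64996308e+00 -1.70487196e+00]
150 [ 3.89523141e-01  1.60740751e-01  1.33088882e+00 -4.44089210e-16
  1.64996308e+00 -2.22847074e+00]
```

```bash
cat >> h.py <<'E'
def down(yaw): # yaw (rad) = world direction of tool z (jaw axis)
    z=np.array([np.cos(yaw),np.sin(yaw),0]);y=np.array([0,0,-1.])
    q=R.from_matrix(np.c_[np.cross(y,z),y,z]).as_quat();return [q[3],*q[:3]]
def over(p,h,yaw): # TCP position that puts the wrist camera right above p
    M=Rq(down(yaw)).as_matrix();t=np.array(imaging.camera_info("wrist")["tool_from_camera"])[:3,3]
    o=M@t; return [p[0]-o[0],p[1]-o[1],h]
E
python3 - <<'E'
from h import *
import json
Ts={}
for n,p,h,yaw in (("key",(550,281),290,.5),("pot",(494,27),260,.1),("cell",(494,-298),260,-.3)):
    pos=over(p,h,yaw); manip.movep(pos,down(yaw)); manip.hold(.2)
    T=toolT();Ts[n]=T.tolist();snap("wrist",n+"1.png")
    print(n,np.round(pos),T[:3,3].round(1),telemetry.read_time())
    for t in {"key":("key_grip","stand"),"pot":("pot_in",),"cell":("cell_mouth","plug_top","cell_floor")}[n]:
        print(t,[(np.round(d["uv"],1).tolist(),round(d["score"],2)) for d in nets.spot_in(t,"wrist")[:3]])
json.dump(Ts,open("T.json","w"))
c=[cv2.imread(f"pics/{n}1.png") for n in("key","cell")]
cv2.imwrite("pics/m1.png",np.vstack([x[:, :] for x in c])[:, :])
E
```

```text
key [582. 222. 290.] [581.5 223.2 289.9] 3.5167
key_grip [([207.4, 120.4], 0.89), ([323.0, 104.9], 0.6)]
stand []
pot [501. -39. 260.] [501.6 -38.3 260.1] 4.9333
pot_in [([320.2, 110.7], 0.56)]
cell [ 475. -362.  260.] [ 475.7 -360.5  260.3] 6.4583
cell_mouth [([328.3, 89.0], 0.57)]
plug_top [([318.2, 109.2], 0.95)]
cell_floor [([308.7, 92.6], 0.7)]
```

View pics/key1.png

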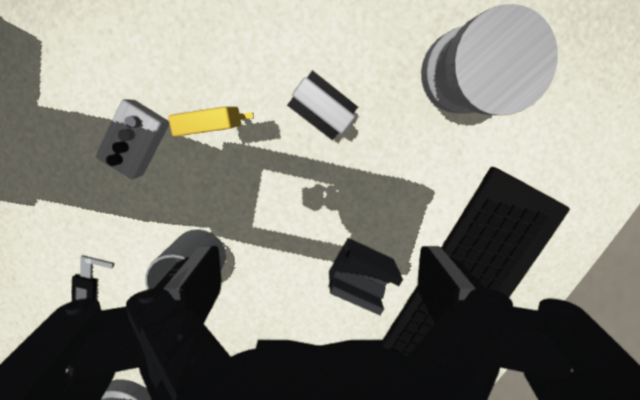

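View pics/cell1.png

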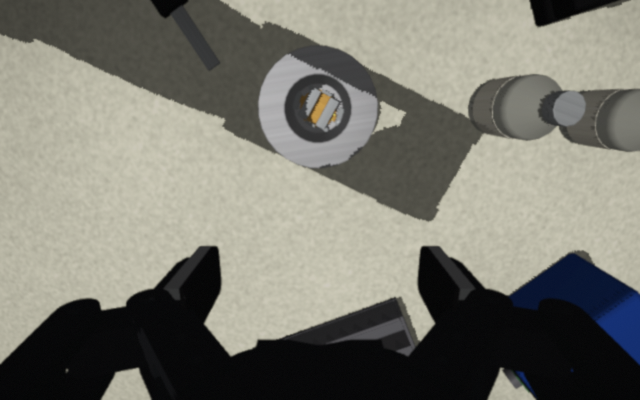

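```bash
python3 - <<'E'
import cv2,numpy as np
a=cv2.imread("pics/key1.png")[55:155,270:380];b=cv2.imread("pics/cell1.png")[40:180,250:390];c=cv2.imread("pics/pot1.png")[40:190,240:400]
f=lambda x:cv2.resize(x,(400,400),interpolation=cv2.INTER_CUBIC)
b2=cv2.imread("pics/cell1.png")[65:150,275:360]
cv2.imwrite("pics/m2.png",np.hstack([cv2.resize(a[:,:100],(380,380),interpolation=cv2.INTER_CUBIC),cv2.resize(b2,(380,380),interpolation=cv2.INTER_CUBIC)]))
E
```

```text
(no output)
```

View pics/m2.png

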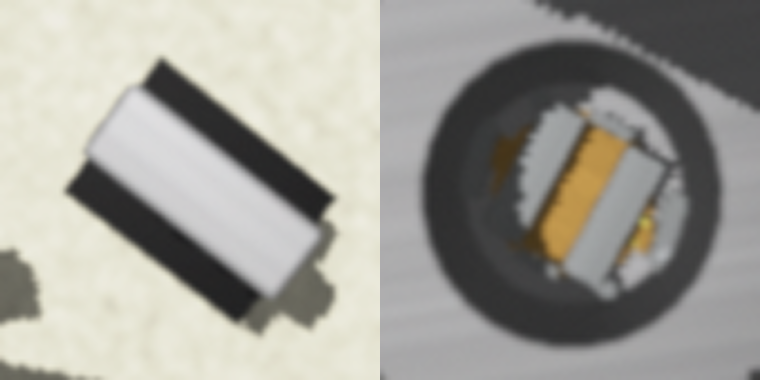

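```bash
python3 - <<'E'
from h import *
import json
Ts={k:np.array(v) for k,v in json.load(open("T.json")).items()}
o=np.array([270,55]);H=np.array([(133,85),(322,230),(272,298),(88,152)])/3.8+o
W=[pix2plane("wrist",p,168,Ts["key"]) for p in H]
c=np.mean(W,0);dx=W[1]-W[0]+W[2]-W[3]
print("key",c.round(1),"len",np.linalg.norm(dx)/2,"wid",np.linalg.norm(W[3]-W[0]),np.linalg.norm(W[2]-W[1]),"xdir deg",np.degrees(np.arctan2(dx[1],dx[0])))
o=np.array([275,65]);q=lambda x,y,z:pix2plane("wrist",np.array([x-380,y])/4.47+o,z,Ts["cell"])
a,b=q(612,131,44),q(551,258,44)
print("slot c",((a+b)/2).round(1),"len",np.linalg.norm(a-b),"dir",np.degrees(np.arctan2(*(b-a)[1::-1])),"net",pix2plane("wrist",(318.2,109.2),44,Ts["cell"]).round(1))
print("mouth",q(571,193,120).round(1),"diam",np.linalg.norm(q(422,193,120)-q(720,193,120)))
for a,b in(((590,125),(535,235)),((632,145),(575,260))):
    d=q(*b,44)-q(*a,44);print(np.degrees(np.arctan2(d[1],d[0])))
print("slot width pts",np.linalg.norm(q(563,180,44)-q(603,202,44)))
# cell outer circle & pot
for n,z,lo,hi in(("cell",120,35,75),("pot",85,25,60)):
    g=cv2.medianBlur(cv2.cvtColor(cv2.imread(f"pics/{n}1.png"),cv2.COLOR_BGR2GRAY),3)[:200]
    C=cv2.HoughCircles(g,cv2.HOUGH_GRADIENT,1.5,15,param1=120,param2=30,minRadius=22,maxRadius=hi)
    for k in C[0][:4]: print(n,k,pix2plane("wrist",k[:2],z,Ts[n]).round(1))
print("potnet",pix2plane("wrist",(320.2,110.7),4,Ts["pot"]).round(1))
E
```

```text
key [551.7 282.9 168. ] len 47.71363067760706 wid 15.887267618405303 17.07430212346417 xdir deg -8.412988554205564
slot c [ 494.2 -299.5   44. ] len 32.4211002580046 dir -133.28188806957564 net [ 492.2 -299.5   44. ]
mouth [ 492.5 -298.1  120. ] diam 55.22565057135716
-134.38769701651248
-133.8178961860782
slot width pts 10.659096414301322
cell [318.75 107.25  35.2 ] [ 493.6 -297.6  120. ]
cell [306.75      98.25      47.199997] [ 486.2 -287.8  120. ]
cell [317.25 122.25  47.65] [ 488.8 -308.9  120. ]
cell [534.75 104.25  30.7 ] [ 669.5 -347.1  120. ]
pot [320.25 111.75  38.35] [495.3  22.5  85. ]
pot [335.25 116.25  30.85] [509.6  19.9  85. ]
pot [531.75  30.75  50.65] [678.6 115.7  85. ]
pot [525.75  57.75  55.75] [678.3  92.   85. ]
potnet [495.4  22.5   4. ]
```

```bash
python3 - <<'E'
from h import *
y=np.radians(81.6)
manip.movep([551.7,282.9,250],down(y));effector.move_gripper(50)
manip.line_to([551.7,282.9,128],down(y),feed=120)
print("ft before",telemetry.read_ft_force(),telemetry.read_position())
effector.move_gripper(10,50)
print("w",telemetry.read_grip_width(),"ft",np.round(telemetry.read_ft_force(),2),np.round(telemetry.read_moment(),3))
manip.line_to([551.7,282.9,150],feed=60)
print("ft",np.round(telemetry.read_ft_force(),2))
manip.line_to([551.7,282.9,280],feed=120);manip.hold(.3)
print("w",telemetry.read_grip_width(),"ft",np.round(telemetry.read_ft_force(),2),np.round(telemetry.read_moment(),3),telemetry.read_time())
snap("wrist","g1.png");snap("scene","g2.png")
E
```

```text
ft before [1.05364183 0.80718822 0.50759466] [552.43833281 283.21031316 129.21960021]
w 17.27021089033015 ft [-0.65 -0.7   3.68] [0.04  0.034 0.043]
ft [-0.22 -0.69 -1.87]
w 17.204096963492212 ft [-0.15 -0.36 -1.23] [ 0.012  0.016 -0.014] 12.9667
```

View pics/g1.png

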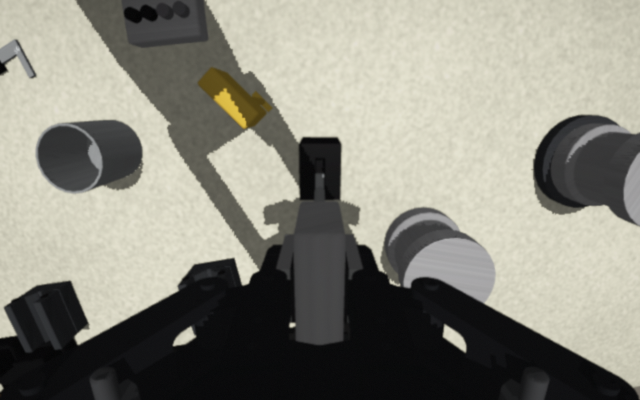

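```bash
python3 - <<'E'
from h import *
T=toolT();print(T[:3,3])
im=cv2.cvtColor(cv2.imread("pics/g1.png"),cv2.COLOR_BGR2GRAY)
print("col320 rows 195-250",im[195:250:2,320].tolist(),"rows330-350",im[330:352,320].tolist())
print("bar col 320 130-205",im[130:206:3,320].tolist()); print("row 190",im[190,300:342].tolist())
for r in(200,203,237,342):
    for z in(40,-2): 
        p=pix2plane("wrist",(319.5,r),T[2,3]+z,T);print(r,z,(np.linalg.inv(T)@np.append(p,1))[:3].round(1))
a=cv2.imread("pics/g1.png")[130:360,250:390];cv2.imwrite("pics/g1c.png",cv2.resize(np.clip(a*2.0,0,255).astype(np.uint8),None,fx=2.6,fy=2.6,interpolation=cv2.INTER_CUBIC))
E
```

```text
[551.62639057 282.89253289 279.79427639]
col320 rows 195-250 [56, 56, 57, 59, 62, 62, 62, 62, 63, 62, 62, 62, 61, 61, 61, 59, 59, 60, 61, 65, 70, 71, 70, 72, 71, 71, 71, 71] rows330-350 [71, 71, 71, 71, 70, 71, 70, 70, 71, 69, 71, 71, 71, 67, 54, 29, 14, 11, 10, 10, 12, 11]
bar col 320 130-205 [221, 217, 178, 10, 12, 28, 29, 28, 28, 22, 20, 26, 24, 23, 32, 66, 67, 66, 66, 59, 57, 56, 56, 57, 61, 62]
row 190 [49, 13, 9, 9, 9, 8, 10, 8, 9, 10, 10, 11, 8, 14, 30, 46, 53, 56, 57, 56, 57, 56, 55, 50, 37, 17, 10, 12, 15, 18, 21, 23, 22, 21, 22, 22, 23, 23, 24, 55, 122, 180]
200 40 [-37.7 -40.    0.4]
200 -2 [-25.8   2.    0.5]
203 40 [-36.7 -40.    0.4]
203 -2 [-24.4   2.    0.5]
237 40 [-24.9 -40.    0.4]
237 -2 [-7.8  2.   0.5]
342 40 [ 16.9 -40.    0.4]
342 -2 [50.9  2.   0.5]
```

View pics/g1c.png

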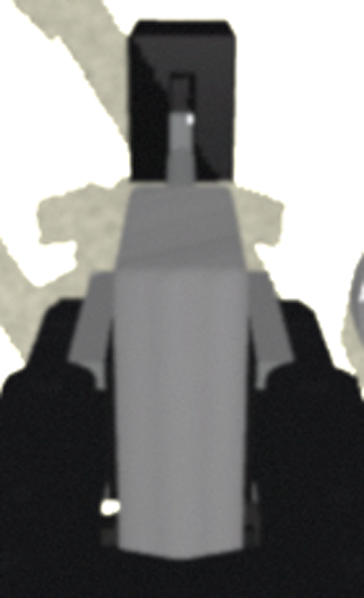

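```bash
cat >> h.py <<'E'
CY=np.radians(-43.9)
def ctr(key,yaw,off=-1.0): # TCP xy that brings the key axis to key xy
    return np.array([key[0]-off*np.sin(yaw),key[1]+off*np.cos(yaw)])
def ft(n=1): return np.r_[telemetry.read_ft_force(),telemetry.read_moment()]
E
python3 - <<'E'
from h import *
c=ctr((493.5,-299.3),CY)
manip.movep([*c,275],down(CY));print(telemetry.read_time())
manip.line_to([*c,177],feed=100);manip.hold(.3)
print(telemetry.read_position(),ft().round(3),telemetry.read_time())
T=toolT();im=snap("wrist","c2.png");np.save("c2T.npy",T)
# expected pixel of slot centre & bar far end
for t,p in(("mouth",(493,-298,120)),("plug",(493.5,-299.3,44)),("tip",(493.5,-299.3,T[2,3]-120))):print(t,proj("wrist",p,T))
u=proj("wrist",(493.5,-299.3,50),T).astype(int);print(u)
a=cv2.cvtColor(im,cv2.COLOR_RGB2BGR)[90:240,230:410];cv2.imwrite("pics/c2c.png",cv2.resize(np.clip(a*1.8,0,255).astype(np.uint8),None,fx=4,fy=4,interpolation=cv2.INTER_CUBIC))
E
```

```text
15.1667
[ 493.01407799 -300.17172273  177.47890803] [ 0.691  0.289 -1.136 -0.016  0.013 -0.031] 16.6
mouth [318.24908277 210.71224062]
plug [319.93796096 184.24443599]
tip [319.97965508 188.01576352]
[319 185]
```

View pics/c2c.png

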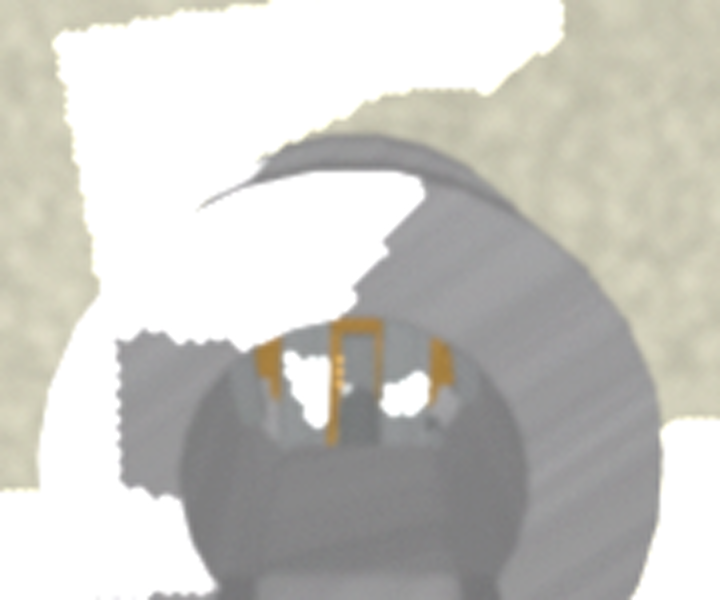

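```bash
python3 - <<'E'
from h import *
T=np.load("c2T.npy");I=np.linalg.inv(T);tz=T[2,3]-120
f=lambda u,v,z:(I@np.append(pix2plane("wrist",(230+u/4,90+v/4),z,T),1))[:3].round(1)
print("bar end top",f(359.5,333,tz+5),"slot end",f(358,318,44),"slot L/R",f(332,380,44),f(384,380,44),"bar L/R",f(343,350,tz+5),f(376,350,tz+5))
print("slot edge low L/R for yaw: ",f(332,330,44),f(330,430,44))
E
```

```text
bar end top [-14.2 115.   -0.4] slot end [-13.7 133.5  -0.7] slot L/R [ -0.3 133.5  -6.3] [ -0.3 133.5   4.8] bar L/R [-10.8 115.   -3.7] [-10.8 115.    2.8]
slot edge low L/R for yaw:  [-11.2 133.5  -6.2] [ 10.8 133.5  -6.8]
```

The view into the bore shows the bar (cols 343–376) centred across the slot (cols 332–384). The slot's end is hidden by the mouth's edge. I'll go down gently while watching the force.

```bash
python3 - <<'E'
from h import *
c=ctr((493.5,-299.3),CY)
manip.line_to([*c,168],feed=60);manip.hold(.2);f0=ft();np.save("f0.npy",f0)
z=168
while z>150.5:
    z-=0.7 if z>160 else 1.2
    manip.line_to([*c,max(z,150.5)],feed=20); f=ft()-f0
    print(round(z,1),telemetry.read_position()[2].round(1) if hasattr(telemetry.read_position()[2],'round') else telemetry.read_position()[2],f.round(2).tolist())
    if np.linalg.norm(f[:3])>4: print("contact");break
print(telemetry.read_time())
E
```

```text
167.3 167.3 [0.82, -0.73, 0.26, -0.04, 0.0, -0.1]
166.6 166.6 [0.3, -0.32, -0.11, 0.04, -0.01, -0.05]
165.9 165.8 [0.5, -0.24, 0.54, 0.01, 0.0, -0.07]
165.2 165.1 [0.18, 0.73, -0.46, -0.06, 0.01, -0.05]
164.5 164.4 [0.97, 0.51, 0.33, 0.0, 0.09, -0.08]
163.8 163.7 [0.28, -0.36, 0.25, 0.02, -0.02, -0.03]
163.1 163.0 [0.46, -0.78, 0.59, -0.02, 0.06, -0.1]
162.4 162.3 [0.58, 0.73, 0.22, -0.03, 0.04, -0.09]
161.7 161.6 [0.78, -0.87, 0.6, -0.0, 0.01, -0.1]
161.0 160.9 [0.14, 0.37, 0.3, 0.01, 0.05, -0.06]
160.3 160.2 [0.14, 1.03, -0.56, 0.03, 0.08, -0.02]
159.6 159.5 [0.25, 0.27, -0.02, -0.01, 0.07, -0.03]
158.4 158.2 [0.71, 0.16, 0.13, 0.01, 0.05, -0.03]
157.2 157.1 [0.66, 0.34, -0.31, 0.01, 0.02, -0.06]
156.0 155.9 [1.05, 1.78, 0.61, -0.03, -0.0, -0.03]
154.8 154.7 [0.9, 0.05, 0.79, 0.01, -0.01, -0.03]
153.6 153.4 [0.33, 0.99, 0.07, 0.02, 0.06, -0.03]
152.4 152.3 [-0.21, 0.13, 0.25, -0.04, 0.05, -0.07]
151.2 151.1 [-0.29, -0.36, 0.2, 0.01, 0.02, -0.01]
150.0 150.5 [-0.38, 0.58, 1.19, 0.03, 0.03, -0.06]
22.15
```

```bash
cat >> h.py <<'E'
def avg(n=8):
    v=[]
    for _ in range(n): v.append(ft()); manip.hold(.008)
    return np.mean(v,0)
def turn(deg,z=150.5,key=(493.5,-299.3),feed=150):
    y=CY-np.radians(deg);manip.line_to([*ctr(key,y),z],down(y),feed=feed)
E
python3 - <<'E'
from h import *
manip.hold(.2);a=ft();b=ft();print("same?",np.allclose(a,b));f0=avg(15);np.save("f1.npy",f0);print(f0.round(3),telemetry.read_time())
a=0
while a<60:
    a+=4 if a<28 else 1.0
    t=telemetry.read_time();turn(a);f=avg(6)-f0
    print(a,round(telemetry.read_time()-t,2),f.round(2).tolist())
    if abs(f[5])>.07:
        manip.hold(.1);f=avg(12)-f0;print("re",f.round(3).tolist())
        if abs(f[5])>.07: break
    if np.linalg.norm(f[:3])>6: break
print(telemetry.read_time())
E
```

```text
same? True
[-1.87e-01  2.60e-02 -1.45e+00 -7.00e-03  1.00e-03  4.00e-03] 22.475
4 0.3 [0.28, -0.14, 0.38, 0.01, -0.01, -0.02]
8 0.3 [0.14, -0.19, 0.21, 0.02, -0.0, -0.01]
12 0.3 [0.54, -0.45, 0.08, 0.0, -0.01, -0.02]
16 0.3 [0.12, -0.3, 0.17, 0.03, 0.01, 0.0]
20 0.3 [0.15, -0.36, -0.23, 0.02, 0.01, 0.0]
24 0.3 [0.17, -0.06, -0.08, 0.02, 0.01, 0.0]
28 0.3 [0.16, -0.22, -0.18, -0.01, -0.0, -0.01]
29.0 0.3 [-0.04, -0.22, -0.26, 0.01, 0.01, 0.01]
30.0 0.3 [-0.01, -0.08, 0.03, 0.01, 0.01, 0.0]
31.0 0.3 [0.69, 0.02, 0.17, 0.01, -0.02, -0.01]
32.0 0.3 [0.18, 0.16, 0.01, 0.0, 0.01, -0.02]
33.0 0.3 [0.05, -0.37, -0.07, 0.03, 0.0, -0.01]
34.0 0.3 [0.29, -0.09, -0.22, 0.01, 0.0, 0.0]
35.0 0.3 [0.05, 0.01, 0.12, 0.01, -0.0, -0.0]
36.0 0.3 [0.2, -0.21, -0.02, 0.01, 0.0, 0.0]
37.0 0.3 [0.44, 0.04, -0.16, -0.01, -0.0, -0.0]
38.0 0.3 [0.48, -0.38, -0.22, -0.01, -0.01, 0.01]
39.0 0.3 [0.24, -0.17, 0.08, 0.07, -0.0, 0.0]
40.0 0.3 [0.23, 0.83, -0.12, 0.18, -0.06, 0.0]
41.0 0.3 [0.69, 0.64, -0.17, 0.21, -0.07, 0.02]
42.0 0.3 [0.47, 0.22, 0.02, 0.17, -0.03, 0.0]
43.0 0.3 [0.35, 0.26, 0.02, 0.15, -0.05, 0.01]
44.0 0.3 [0.57, 0.3, -0.09, 0.07, -0.04, 0.02]
45.0 0.3 [0.04, 0.47, 0.13, 0.02, -0.01, 0.01]
46.0 0.3 [0.3, 0.08, -0.19, 0.0, -0.02, -0.0]
47.0 0.3 [-0.31, -0.22, -0.29, -0.01, 0.01, 0.0]
48.0 0.3 [0.24, -0.23, -0.03, 0.0, -0.02, 0.03]
49.0 0.3 [0.03, 0.19, -0.06, 0.01, 0.0, -0.01]
50.0 0.3 [0.17, 0.22, -0.41, -0.01, -0.01, 0.01]
51.0 0.3 [0.32, 0.52, -0.07, 0.02, -0.01, 0.01]
52.0 0.3 [-0.08, -0.28, -0.02, 0.0, 0.01, 0.01]
53.0 0.3 [0.1, -0.32, -0.1, -0.01, 0.01, -0.0]
54.0 0.3 [0.43, -0.44, -0.25, -0.0, -0.0, -0.0]
55.0 0.3 [-0.06, -0.06, -0.1, 0.0, -0.0, 0.0]
56.0 0.3 [-0.1, -0.16, 0.0, 0.0, 0.01, 0.01]
57.0 0.3 [0.11, -0.08, -0.16, 0.0, 0.01, 0.0]
58.0 0.3 [0.12, 0.03, -0.17, -0.0, -0.01, 0.01]
59.0 0.3 [-0.21, 0.13, 0.05, -0.01, -0.0, -0.02]
60.0 0.3 [0.07, -0.06, -0.3, -0.01, -0.0, 0.01]
34.175
```

```bash
python3 - <<'E'
from h import *
f0=np.load("f1.npy");a=60
while a<96:
    a+=1.2; turn(a);f=avg(6)-f0
    if abs(f[5])>.04 or np.linalg.norm(f[:3])>2: print(round(a,1),f.round(2).tolist())
    if abs(f[5])>.06:
        f=avg(10)-f0;print("re",a,f.round(3).tolist())
        if abs(f[5])>.06: break
    if np.linalg.norm(f[:3])>6: break
print(a,f.round(3),telemetry.read_time(),telemetry.read_grip_width())
E
```

```text
68.4 [1.06, 0.06, -0.15, 0.05, -0.21, 0.04]
69.6 [0.87, 0.07, -0.03, 0.08, -0.27, 0.08]
re 69.60000000000002 [0.878, 0.185, -0.056, 0.078, -0.278, 0.103]
69.60000000000002 [ 0.878  0.185 -0.056  0.078 -0.278  0.103] 36.6583 17.30162896752114
```

```bash
python3 - <<'E'
from h import *
f0=np.load("f1.npy")
turn(70.2);f=avg(10)-f0;print("70.2",f.round(3).tolist())
if f[5]<.2: turn(69.8)
p0=None
for dz in (1,2,3,4,5,6,7,8,10,12,15):
    turn(69.8,150.5+dz);f=avg(6)-f0;print(dz,f.round(2).tolist())
    if f[2]<-8 or np.linalg.norm(f[:2])>7: print("STOP");break
print(telemetry.read_time())
E
```

```text
70.2 [1.145, 0.198, -0.636, 0.09, -0.305, 0.12]
1 [1.33, -0.2, -2.33, -0.03, -0.27, 0.1]
2 [0.86, -0.25, -3.25, -0.03, -0.15, 0.1]
3 [0.62, 0.32, -3.15, 0.08, -0.03, 0.1]
4 [0.15, 0.38, -2.85, 0.1, 0.02, 0.08]
5 [0.19, 0.84, -2.72, 0.09, 0.04, 0.11]
6 [-0.05, -0.13, -2.36, 0.06, -0.0, 0.08]
7 [0.07, 0.07, -2.47, 0.04, 0.01, 0.08]
8 [0.3, 0.4, -2.26, 0.09, -0.01, 0.07]
10 [0.73, 0.04, -0.78, -0.01, -0.06, 0.02]
12 [0.25, -0.09, -0.8, -0.09, -0.09, 0.01]
15 [0.81, 0.21, -2.05, 0.06, -0.13, -0.0]
40.5417
```

```bash
python3 - <<'E'
from h import *
f0=np.load("f1.npy")
for z in (180,210,240,285):
    turn(69.8,z,feed=60);f=avg(6)-f0;print(z,f.round(2).tolist())
    if f[2]<-8: print("STOP");break
manip.hold(.2);print(avg(10)-f0,telemetry.read_time())
snap("side","s3.png");a=snap("wrist","w3.png")
p=proj("side",(493,-299,150)).astype(int);print(p)
b=cv2.imread("pics/side0.png")
u=cv2.imread("pics/s3.png")[p[1]-110:p[1]+90,p[0]-100:p[0]+100]
w=cv2.cvtColor(a,cv2.COLOR_RGB2BGR)[80:300,210:430]
cv2.imwrite("pics/m3.png",np.hstack([cv2.resize(u,(400,400)),cv2.resize(w,(400,400))]))
E
```

```text
180 [-0.13, 0.08, -1.77, 0.0, 0.0, -0.0]
210 [0.11, -0.11, -1.94, 0.0, 0.0, -0.0]
240 [0.07, 0.06, -1.99, 0.02, 0.01, 0.01]
285 [0.5, -0.05, -2.11, 0.02, -0.0, -0.0]
[ 0.36306462  0.09210128 -1.74614663 -0.0072402  -0.00451316  0.01132117] 43.6167
[405 264]
```

View pics/m3.png

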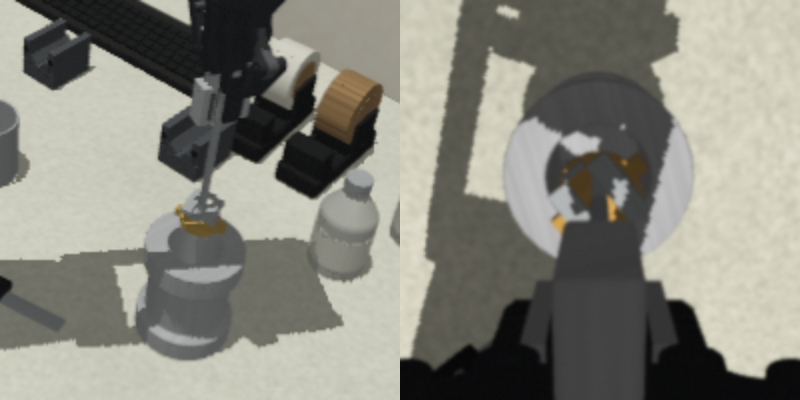

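```bash
python3 - <<'E'
from h import *
f0=np.load("f1.npy");y=CY-np.radians(69.8);c=ctr((495.3,22.5),y)
manip.line_to([*c,285],down(y),feed=130);manip.hold(.2)
manip.line_to([*c,200],feed=90);manip.line_to([*c,144],feed=50);manip.hold(.15)
g=avg(12);print("hang",(g-f0).round(2).tolist(),telemetry.read_time())
z=144;n=0
while z>126:
    z-=.8;manip.line_to([*c,z],feed=20);f=avg(6)-g;print(round(z,1),f.round(2).tolist())
    if f[2]>2.6: break
    if np.linalg.norm(f[:2])>4: print("side!");break
manip.hold(.3);print((avg(10)-g).round(2).tolist(),telemetry.read_time())
a=snap("wrist","w4.png");snap("side","s4.png")
p=proj("side",(495,22,90)).astype(int)
u=cv2.imread("pics/s4.png")[p[1]-110:p[1]+90,p[0]-100:p[0]+100]
w=cv2.cvtColor(a,cv2.COLOR_RGB2BGR)[80:300,210:430]
cv2.imwrite("pics/m4.png",np.hstack([cv2.resize(u,(400,400)),cv2.resize(w,(400,400))]))
E
```

```text
hang [0.37, -0.02, -2.04, 0.01, 0.01, -0.01] 49.15
143.2 [-0.24, -0.33, 0.11, -0.01, -0.02, -0.01]
142.4 [-0.31, -0.14, 0.06, -0.01, -0.01, -0.0]
141.6 [-0.3, 0.08, 0.15, -0.01, -0.01, 0.0]
140.8 [-0.1, 0.23, 0.28, -0.02, -0.01, 0.01]
140.0 [-0.49, -0.09, 0.5, 0.02, -0.01, 0.01]
139.2 [-0.33, -0.51, 0.22, 0.01, -0.01, -0.0]
138.4 [-0.27, 0.16, -0.11, -0.01, -0.01, 0.02]
137.6 [-0.0, 0.45, 2.09, 0.0, 0.01, -0.0]
136.8 [-0.05, 0.04, 1.9, 0.03, -0.04, 0.04]
136.0 [0.24, -0.02, 1.8, 0.02, -0.03, -0.01]
135.2 [-0.03, 0.1, 1.82, 0.03, -0.02, -0.0]
134.4 [-0.13, 0.15, 1.68, 0.04, -0.01, 0.01]
133.6 [0.25, -0.16, 1.84, 0.02, -0.03, 0.02]
132.8 [0.35, -0.1, 3.06, 0.04, -0.08, -0.02]
[0.21, 0.14, 3.54, 0.01, -0.14, 0.0] 53.7333
```

View pics/m4.png

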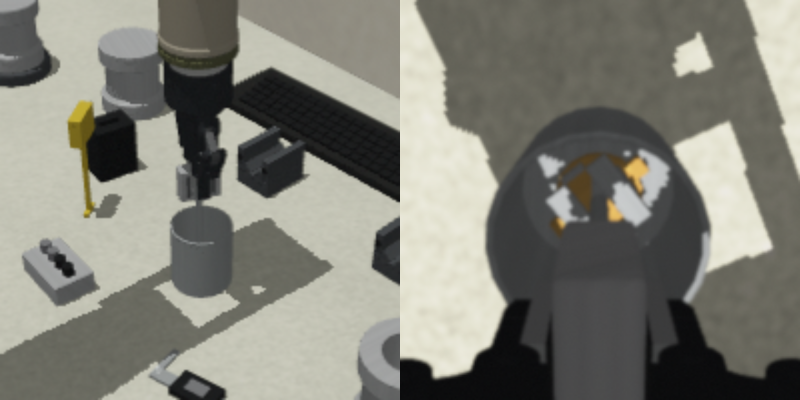

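```bash
python3 - <<'E'
from h import *
effector.move_gripper(21);manip.hold(.3);print(telemetry.read_time(),ft().round(2))
effector.move_gripper(70);manip.hold(.3);print(telemetry.read_time(),ft().round(2))
snap("side","s5.png");a=snap("wrist","w5.png")
p=proj("side",(495,22,90)).astype(int)
u=cv2.imread("pics/s5.png")[p[1]-110:p[1]+90,p[0]-100:p[0]+100]
w=cv2.cvtColor(a,cv2.COLOR_RGB2BGR)[80:400,160:480]
cv2.imwrite("pics/m5.png",np.hstack([cv2.resize(u,(400,400)),cv2.resize(w,(400,400))]))
E
```

```text
54.35 [ 0.01 -0.66  0.28 -0.01  0.02  0.01]
55.175 [-0.57 -0.18  0.22  0.02  0.01 -0.03]
```

View pics/m5.png

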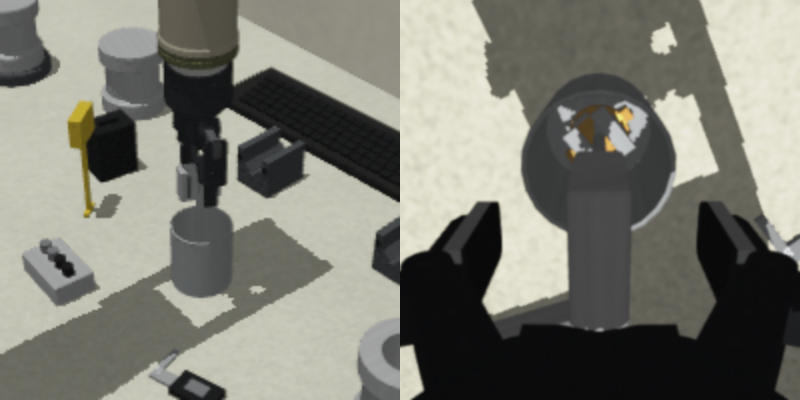

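The key stands upright and free between the open fingers, so I'll withdraw straight up, check and hand in.

```bash
python3 - <<'E'
from h import *
p=telemetry.read_position()
manip.line_to([p[0],p[1],300],feed=90);manip.hold(.8);print(ft().round(2),telemetry.read_time())
a=snap("wrist","w6.png");snap("side","s6.png");q=proj("side",(495,22,90)).astype(int)
print("key",nets.spot_in("key_grip","side")[:2])
manip.job_done();print(telemetry.read_time())
u=cv2.imread("pics/s6.png")[q[1]-110:q[1]+90,q[0]-100:q[0]+100]
w=cv2.cvtColor(a,cv2.COLOR_RGB2BGR)[0:320,160:480]
cv2.imwrite("pics/m6.png",np.hstack([cv2.resize(u,(400,400)),cv2.resize(w,(400,400))]))
E
```

```text
[ 0.23 -0.21  0.19 -0.01  0.03 -0.06] 58.0833
key [{'uv': [237.5, 170.6], 'score': 0.93}, {'uv': [296.0, 188.4], 'score': 0.58}]
the job is handed in; nothing more can be done
the job is handed in; nothing more can be done
```

```bash
python3 -c "
import cv2,numpy as np
u=cv2.imread('pics/s6.png')[110:270,220:380];w=cv2.imread('pics/w6.png')[0:320,160:480]
cv2.imwrite('pics/m7.png',np.hstack([cv2.resize(u,(400,400)),cv2.resize(w,(400,400))]))"
```

```text
(no output)
```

View pics/m7.png

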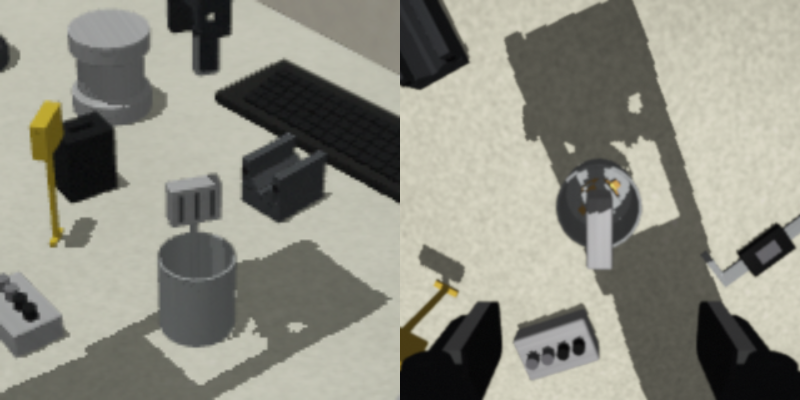

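The plug now stands on the floor of the pot with the key upright in it. I handed the job in at about 58 s of the 72 s, and no verdict is reported.

- **Key and slot:** I took the grey key from its stand and left the yellow look-alike alone. The cross-bar went down the bore and through the slot without contact.
- **Turn:** The key caught the plug at about 40° and met the stop at about 69°, where the reaction was about 0.12 N m.
- **Lift and placing:** The load on lifting was about 2 N, the weight of the plug. I set the plug down until the pot took that weight, lowered the key until its bar rested in the plug, then opened the fingers and withdrew straight up.

**Last checks:** The final pictures show the key upright in the pot, the gripper clear, and the bystanders in view apparently where they were. The wrist force read near zero.

**Disagreements:**
- The network ranked the yellow look-alike first in the last picture. The real key came second, at pixel (296,188) above the pot.
- My position estimates for the slot differed by up to 2 mm, which was inside the slot's play.
- During the lift, the load dropped briefly to 0.8 N at 10–12 mm, then recovered.

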